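Select a photometer filter with the dial tab and start the reading

ROBOT

A 7-joint arm with a two-finger parallel gripper is mounted at the origin on the work surface. World frame = base frame: x ahead of the robot, y to its left, z up, the work surface at z = 0. Lengths are in m, angles in rad, forces in N, time in s.
With the tool pointing down it reaches from about 0.4 to 0.875 m from the base axis. Payload 6.5 kg.
Tool frame: the origin (TCP) lies between the finger pads; the fingertips stand 25 mm ahead of it and the grasp point (between the pads) lies 6 mm ahead of it; z points along the fingers, y is the line along which they close (so a half turn about z gives the same grasp; the last joint's range is limited). The gripper opens to 85 mm and grips with 20 to 120 N. Pads are 22 mm wide; open, the fingers measure 114 mm over their backs; the gripper's body (76 mm by 85 mm) begins 54 mm behind the grasp point. The pads swing forward as they close: fully open they stand 13 mm farther back than shut.
Start: joints at [1.124, 0.536, -0.004, 1.538, 0.003, 1.067, -0.071], TCP at [0.242, -0.603, 0.256] pointing down, gripper open.
Joint ranges: [-2.7, 2.7], [-0.37, 2.16], [-1.27, 1.26], [0.24, 2.4], [-1.31, 4.45], [0.19, 1.91], [-2.76, 2.76]. Speed limits (rad/s): [2.39, 2.39, 3.14, 3.14, 3.14, 3.14, 3.14].

INTERFACE

Orientations are given as [roll, pitch, yaw] about the fixed x, y, z axes, in that order (R = Rz(yaw) Ry(pitch) Rx(roll)).
In Python, from plant import sensors, eyes, hand_in gives the robot as it stands. The module is installed in compiled form; this text tells all that it offers.
- The arm moves only by the tool step_arm, never from a script. Its argument "deltas" is a list of rows, each an object with "jaw": the closure, from -1 (fully open) to 1 (shut); "linear": the shift along the tool's x, y, z in cm, a list of three; "turn": the turn about the tool's z in rad. In form: [{"jaw": jaw, "linear": [dx, dy, dz], "turn": turn}, ...]. A call has 1 to 5 rows; each row is the pose to reach, as a shift and turn from the pose commanded when the call began, along the tool's axes at that moment; what a row does not reach only later rows make up. A row lasts 1/10 s, in which the tool goes at most 50 mm and 8.59 degrees, less where a joint would pass 70% of its speed; a pose out of reach is approached as far as the arm can. A call with a gripper value outside its range is refused whole. The fingers move at their own pace and stop on an object; the grip force is fixed at half the most. Time passes only in rows, so rows that repeat a pose let the fingers close. It gives the time, the measured TCP pose, the force, the opening and the grip force at its end, in the units of the state.
- sensors.sense(): the state, without advancing time (a new reading comes with each control period).
- eyes.snapshot(name): name is "side" or "top"; returns the picture (400x640x3 uint8, red, green, blue); there is no depth.
- eyes.get_calibration(name): a dict with "fx", "fy", "cx", "cy" (pixels), "distortion" ([k1, k2, p1, p2, k3] as OpenCV has them; the pictures are not rectified), "R" (3x3) and "t" (3): a world point X has camera coordinates R X + t. Camera axes: x right, y down, z forward; pixel columns grow to the right and rows downward; lengths in m; the calibration is good to about 2 mm. A picture is of the moment at which its call begins. get_calibration takes no time and is no camera call.
- hand_in(): hands the job in; it is judged then, once.
The state is a dict: "t": time; "joint_positions": joint angles; "qd": joint speeds; "tau": joint torques, N m; "ee_pos": TCP position; "orientation": TCP orientation; "force": force on the tool from outside, world axes, zero at the start; "ft_torque": the same for the moment, N m; "width": opening from 0.0 (shut) to 1.0 (fully open); "grip_force": force on a finger pad.
Only numpy, scipy, OpenCV 4.12 (cv2) and the standard library are available. Lean on these libraries where they do the work, as an engineer would, in place of code of your own. Each camera call takes 0.05 s, during which the arm holds its last target. There are 200 camera calls.

TASK

On the white filter photometer, push the black tab of the filter dial sideways with your fingertips until it points squarely at the round tag marked with a cross, then press the start button fully down and let it come back up. Only push and press: do not pinch the tab, do not press the button before the filter is set, and leave the bottle, beaker, vial and tube rack standing where they are.

Things in the scene. Friction and masses are not known exactly. Their poses are not given: they have to be found in the camera images.
- photometer: white housing fixed to the bench, 280 mm deep (x) x 360 mm wide (y) x 100 mm high, with a flat grey top deck that carries dial, tags, button and a small dark display. Origin under its middle; its -x axis points to its front, roughly towards the robot (turned by up to 0.35 rad).
- dial_axis (a point): point on the vertical turning axis of the filter dial, on the deck (100 mm above the bench), 40 mm to the left of the deck's middle seen by the robot. The dial is a metal disc of radius 60 mm with dark windows, its top 12 mm above the deck; its hub, of radius 16 mm, stands 20 mm above the deck.
- filter_dial (a joint): turn of the dial about the vertical axis, rad, counter-clockwise positive seen from above; at 0 the tab points straight to the photometer's front; stops at -1.9 and +1.9. It has no springs or clicks: it stays where it is left, and takes about 1.5 N at the tab's outer end to turn. At the start it is between -0.45 and 0.45, pointing at no tag.
- tab_tip (a point): outer end of the dial's push tab, half-way up, 95 mm from the axis. The tab is an upright black fin along the radius, out from the disc's edge to 95 mm from the axis (and in over the disc to 45 mm), 16 mm thick, 3 to 35 mm above the deck; its middle 6 mm stands 3 mm higher and farther out than its side faces. Pressing both side faces at once is pinching.
- tab_aim (a point): point carried round by the dial, on the tab's centre line 22 mm beyond its tip, 117 mm from the dial axis, 4 mm above the deck: where the centre of the tag is that the tab points squarely at.
- tag_cross_centre (a point): centre of the top of the tag with the cross: a white disc 34 mm across, 4 mm thick, fixed on the deck 117 mm from the dial axis, with a black cross of two 25 x 6 mm strokes. Four such tags stand 0.75 and 1.5 rad to either side of the dial's front direction; the others bear a bar (one stroke), a ring and a dot (12 mm); which stands where varies.
- start_button_top (a point): centre of the top of the start button: round, black, 34 mm across, in a grey housing on the deck at the front right corner of the photometer (seen by the robot). Pressed straight down; it is spring-loaded and comes back when let go.
- start_button (a joint): how far the button is pressed, m: 0 up, 0.006 fully down, which takes about 5 N.
- sample_vial: small glass vial with a white cap, 26 mm across, 55 mm high, loose on the photometer's deck behind the dial; origin under its foot. Not to be moved.
- amber_bottle: amber bottle with a white cap, 68 mm across, 150 mm high, loose on the bench left of the photometer; origin under its foot. Not to be moved.
- beaker: open glass beaker, 68 mm across, 85 mm high, loose on the bench left of the photometer, nearer the robot than the bottle; origin under its foot. Not to be moved.
- tube_rack: orange rack with small tubes, 75 x 160 x 57 mm high, loose on the bench along the right side of the photometer; origin under its centre. Not to be moved.

How it is judged:
By the outcome, as a careful person would: the job done as asked, in the order asked, and still so for the second after the job is handed in, with the robot touching nothing.
It also fails if it takes over 58 s, if anything falls off the work surface, if the arm or the gripper's body presses on something with over 40 N, if the wrist force passes 120 N, or if a joint passes its speed limit or range.

## Working session

There is one attempt and no reset: what is moved stays moved. The work goes in short steps, Python scripts to look and compute and a tool call to move; the robot and the scene stay as the last step left them, time stands still between calls to the robot, and variables do not carry over. Pictures are saved under pics/ and viewed, at most 10 in all, crops included, and the job is handed in when it is done.

Besides the shell and the picture viewer there is one more tool, called after ">>>" in YAML: its name, and indented under it one key for each argument. step_arm: Moves the arm, as the interface text tells. Its arguments: {"type":"object","properties":{"deltas":{"type":"array","items":{"type":"object","properties":{"jaw":{"type":"number"},"linear":{"type":"array","items":{"type":"number"}},"turn":{"type":"number"}}}}},"required":["deltas"]}

```bash
mkdir -p pics; cat > h.py <<'E'
import numpy as np, cv2
from plant import sensors, eyes, hand_in
def cal(n):
    c=eyes.get_calibration(n)
    K=np.array([[c['fx'],0,c['cx']],[0,c['fy'],c['cy']],[0,0,1]]);return K,np.array(c['distortion']),np.array(c['R']),np.array(c['t'])
def ray(n,uv,z):
    K,d,R,t=cal(n);p=cv2.undistortPoints(np.array(uv,float).reshape(-1,1,2),K,d).reshape(-1,2)
    r=np.c_[p,np.ones(len(p))]@R;C=-R.T@t
    return C+r*((z-C[2])/r[:,2])[:,None]
def proj(n,X):
    K,d,R,t=cal(n);return cv2.projectPoints(np.array(X,float).reshape(-1,1,3),cv2.Rodrigues(R)[0],t,K,d)[0].reshape(-1,2)
def snap(n,f):
    im=eyes.snapshot(n);cv2.imwrite('pics/'+f,im[:,:,::-1]);return im
E
python3 - <<'E'
from h import *
for n in('top','side'):
    snap(n,n+'0.png');K,d,R,t=cal(n);print(n,-R.T@t,R[2],K[0,0])
print(sensors.sense())
E
```

```text
top [0.3785769  0.05823041 1.14460396] [ 0.1915265  -0.01456213 -0.98137941] 479.16623599291944
side [ 0.26389798 -0.39238178  0.61925822] [ 0.41282958  0.56665891 -0.71307042] 360.9028450507446
{'t': 0.1, 'joint_positions': array([ 1.12380817,  0.53708476, -0.00443926,  1.53871714,  0.002605  ,
        1.06727906, -0.07118361]), 'qd': array([ 0.00129947, -0.0026624 , -0.00021127, -0.00170626, -0.00061247,
        0.00140547, -0.00027324]), 'tau': array([ 2.87620074e-03, -5.84568608e+01,  1.05200350e+00, -2.59779543e+01,
        1.26247012e-02,  4.56975598e-03, -1.16373752e-05]), 'ee_pos': array([ 0.24138132, -0.60298678,  0.25552661]), 'orientation': array([-3.14011447e+00,  1.13983769e-04,  3.80879187e-01]), 'force': array([ 0.25749258,  0.17549621, -1.40395722]), 'ft_torque': array([-0.00553763, -0.04481911, -0.00064903]), 'grip_force': 0.0, 'width': 1.0003687761207227}
```

View pics/top0.png

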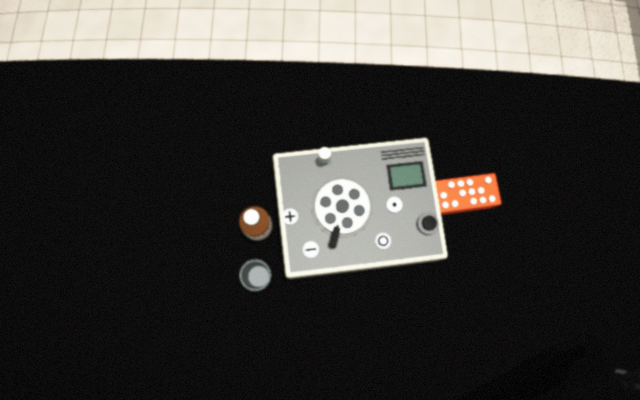

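View pics/side0.png

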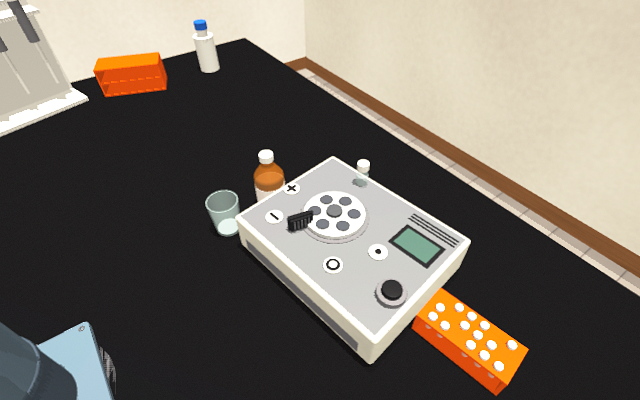

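Top view: cross tag at (290,216), bar (310,249), ring (383,241), dot (394,205), dial hub (342,206), tab tip near (333,245), button (429,223). The side view agrees. The cross is on the far left, at dial angle -1.5.

```bash
cat >> h.py <<'E'
def blob(im,uv,r,f):
    # centroid of mask f in a window, refined
    u,v=map(int,np.round(uv));w=im[v-r:v+r+1,u-r:u+r+1].astype(int);m=f(w).astype(np.uint8)
    n,l,s,c=cv2.connectedComponentsWithStats(m)
    k=1+np.argmax(s[1:,4]);cs,_=cv2.findContours((l==k).astype(np.uint8),0,2)
    h=cv2.convexHull(max(cs,key=len));M=cv2.moments(h);return np.array([u-r+M['m10']/M['m00'],v-r+M['m01']/M['m00']]),s[k,4]
W=lambda w:w.min(2)>205
B=lambda w:w.max(2)<70
def frame(tags): # order cross,bar,ring,dot at -1.5,-.75,.75,1.5 -> least-squares rigid fit
    a=np.array([-1.5,-.75,.75,1.5]);P=.117*np.c_[-np.cos(a),-np.sin(a)];Q=tags[:,:2]
    p=P-P.mean(0);q=Q-Q.mean(0);th=np.arctan2((p[:,0]*q[:,1]-p[:,1]*q[:,0]).sum(),(p*q).sum())
    Rz=np.array([[np.cos(th),-np.sin(th)],[np.sin(th),np.cos(th)]]);o=Q.mean(0)-Rz@P.mean(0)
    return th,o,Q-(P@Rz.T+o)
E
python3 - <<'E'
from h import *
S={'top':[(290,216),(310,249),(383,241),(394,205)],'side':[(291,188),(274,216),(333,265),(378,252)]}
bt={'top':(429,223),'side':(392,289)}
for n in S:
    im=cv2.imread(f'pics/{n}0.png')
    c=[blob(im,p,12,W) for p in S[n]];t=ray(n,[x[0] for x in c],.104)
    th,o,e=frame(t);print(n,[x[1] for x in c],'yaw',th,'axis',o,'\nres mm',(e*1e3).round(1).tolist())
    b=blob(im,bt[n],14,B);print('btn',b,ray(n,b[0],.12))
    bb={'top':(333,238),'side':(299,221)}[n];r=blob(im,bb,16,B);print('tab',r,ray(n,r[0],.135))
# button by two views
A=[];y=[]
for n in bt:
    im=cv2.imread(f'pics/{n}0.png');b=blob(im,bt[n],14,B)[0];p=ray(n,b,.1)[0];q=ray(n,b,.15)[0];d=(q-p)/np.linalg.norm(q-p);M=np.eye(3)-np.outer(d,d);A.append(M);y.append(M@p)
print('btn3d',np.linalg.lstsq(np.vstack(A),np.hstack(y),rcond=None)[0])
im=cv2.imread('pics/top0.png')[130:285,235:510];cv2.imwrite('pics/c.png',cv2.resize(im,None,fx=2.9,fy=2.9))
E
```

```text
top [np.int32(239), np.int32(204), np.int32(119), np.int32(184)] yaw 0.14602874527996604 axis [ 0.56995279 -0.01763062] 
res mm [[0.4, 3.8], [0.1, -1.3], [-0.4, -1.1], [-0.2, -1.3]]
btn (array([428.79841897, 222.56785244]), np.int32(142)) [[ 0.53651248 -0.20938042  0.12      ]]
tab (array([333.78773585, 237.64150943]), np.int32(115)) [[ 0.49634418 -0.0008476   0.135     ]]
side [np.int32(167), np.int32(187), np.int32(159), np.int32(239)] yaw 0.13364304682955563 axis [ 0.5699707  -0.01921852] 
res mm [[2.0, 2.3], [-1.6, -1.4], [-0.5, -1.1], [0.0, 0.2]]
btn (array([391.36264929, 289.66938111]), np.int32(320)) [[ 0.5332593  -0.21270424  0.12      ]]
tab (array([299.30377907, 220.60852713]), np.int32(302)) [[ 0.49113983 -0.01663939  0.135     ]]
btn3d [ 0.53703734 -0.2107003   0.11386732]
```

View pics/c.png

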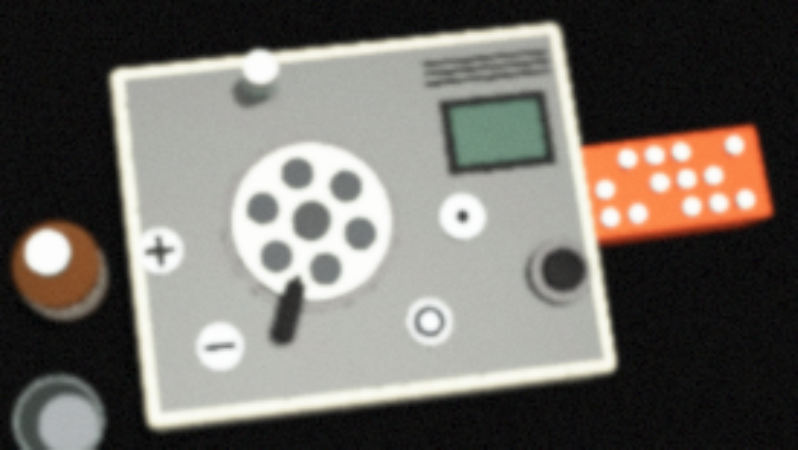

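The crop confirms the layout. The cross tag touches the white border, so I'll leave its blob out of the fit. Yaw is about 0.14, the axis is at about (0.570, -0.019), and the dial is at about -0.38. I'll shut the jaw and approach the tab from its ring-tag side.

>>> step_arm:
  deltas:
    - {"jaw": 1,"linear": [4,-4,0],"turn": -0.1}
    - {"jaw": 1,"linear": [7.5,-7.5,0],"turn": -0.2}
    - {"jaw": 1,"linear": [11,-11,0],"turn": -0.3}
    - {"jaw": 1,"linear": [14.5,-14.5,0],"turn": -0.4}
    - {"jaw": 1,"linear": [18,-18,0],"turn": -0.5}

```text
t: 0.6
ee_pos: [0.3403, -0.3715, 0.2561]
orientation: [-3.141, 0.0, 0.885]
force: [1.0, 0.0, 0.7]
width: 0.147
grip_force: 0.0
```

```bash
cat >> h.py <<'E'
def to(x,y,z,yaw):
    s=sensors.sense();a=s['orientation'][2];p=s['ee_pos'];d=np.array([x,y,z])-p
    X=np.array([np.cos(a),np.sin(a)]);Y=np.array([np.sin(a),-np.cos(a)])
    print('at',p.round(4),'yaw',round(a,3),'F',s['force'].round(1),'t',s['t'],'-> linear',(100*np.array([d[:2]@X,d[:2]@Y,-d[2]])).round(2),'turn',round(a-yaw,3))
E
python3 - <<'E'
from h import *
for n,L in{'top':[(310,249),(383,241),(394,205)],'side':[(274,216),(333,265),(378,252)]}.items():
    im=cv2.imread(f'pics/{n}0.png');t=ray(n,[blob(im,p,12,W)[0] for p in L],.104)[:,:2]
    a=np.array([-.75,.75,1.5]);P=.117*np.c_[-np.cos(a),-np.sin(a)];M,_=cv2.estimateAffinePartial2D(P,t);print(n,np.arctan2(M[1,0],M[0,0]),np.hypot(M[0,0],M[1,0]),M[:,2])
to(.48,-.045,.256,1.33)
E
```

```text
Traceback (most recent call last):
cv2.error: OpenCV(4.12.0) /io/opencv/modules/calib3d/src/ptsetreg.cpp:1108: error: (-215:Assertion failed) count >= 0 && to.checkVector(2) == count in function 'estimateAffinePartial2D'
```

```bash
python3 - <<'E'
from h import *
for n,L in{'top':[(310,249),(383,241),(394,205)],'side':[(274,216),(333,265),(378,252)]}.items():
    im=cv2.imread(f'pics/{n}0.png');t=np.ascontiguousarray(ray(n,[blob(im,p,12,W)[0] for p in L],.104)[:,:2])
    a=np.array([-.75,.75,1.5]);P=.117*np.c_[-np.cos(a),-np.sin(a)];M,_=cv2.estimateAffinePartial2D(P,t);print(n,np.arctan2(M[1,0],M[0,0]),np.hypot(M[0,0],M[1,0]),M[:,2])
to(.48,-.045,.256,1.33)
E
```

```text
top 0.14435294601132737 0.9991331306043697 [ 0.56985482 -0.01901164]
side 0.14354378430086423 0.9979419130347098 [ 0.56872303 -0.01956051]
at [ 0.3403 -0.3715  0.2561] yaw 0.885 F [1.  0.  0.7] t 0.6 -> linear [ 3.412e+01 -9.870e+00  1.000e-02] turn -0.445
```

>>> step_arm:
  deltas:
    - {"jaw": 1,"linear": [4.6,-1.3,0],"turn": -0.1}
    - {"jaw": 1,"linear": [9.2,-2.6,0],"turn": -0.2}
    - {"jaw": 1,"linear": [13.8,-3.9,0],"turn": -0.3}
    - {"jaw": 1,"linear": [18.4,-5.2,0],"turn": -0.4}
    - {"jaw": 1,"linear": [23,-6.5,0],"turn": -0.445}

```text
t: 1.1
ee_pos: [0.4364, -0.1531, 0.2562]
orientation: [-3.141, 0.0, 1.329]
force: [-0.5, -1.1, -0.1]
width: -0.002
grip_force: 0.0
```

```bash
python3 -c "
from h import *
to(.48,-.045,.2,1.33)"
```

```text
at [ 0.4364 -0.1531  0.2562] yaw 1.329 F [-0.5 -1.1 -0.1] t 1.1 -> linear [11.54  1.64  5.62] turn -0.001
```

>>> step_arm:
  deltas:
    - {"jaw": 1,"linear": [4,0.5,0],"turn": 0}
    - {"jaw": 1,"linear": [8,1.1,0],"turn": 0}
    - {"jaw": 1,"linear": [11.5,1.6,2],"turn": 0}
    - {"jaw": 1,"linear": [11.5,1.6,5.6],"turn": 0}
    - {"jaw": 1,"linear": [11.5,1.6,5.6],"turn": 0}

```text
t: 1.6
ee_pos: [0.4767, -0.0461, 0.1968]
orientation: [-3.134, 0.001, 1.328]
force: [-1.0, -0.5, -0.2]
width: 0.0
grip_force: 0.0
```

```bash
python3 -c "
from h import *
snap('side','s1.png');snap('top','t1.png')
to(.48,-.045,.141,1.33)
a=cv2.imread('pics/s1.png')[130:330,200:460];b=cv2.imread('pics/t1.png')[130:330,230:490]
cv2.imwrite('pics/ab1.png',cv2.resize(np.hstack([a,b]),None,fx=1.53,fy=1.53))"
```

```text
at [ 0.479  -0.0477  0.2002] yaw 1.325 F [0.1 0.8 1.1] t 1.7 -> linear [0.29 0.04 5.92] turn -0.005
```

View pics/ab1.png

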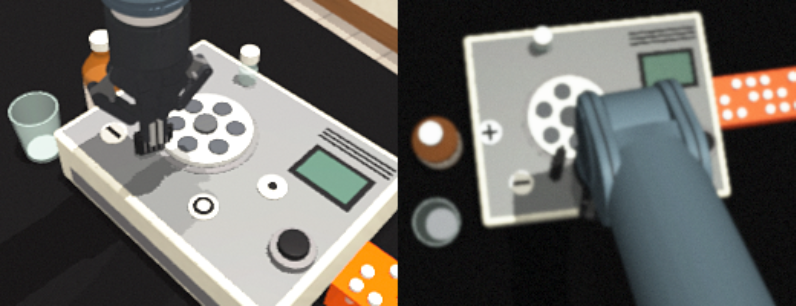

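The shut fingertips hang just to the right of the tab, at about (152,140) in the left half, with clear deck below. I'll lower them beside it.

>>> step_arm:
  deltas:
    - {"jaw": 1,"linear": [0,0,2],"turn": 0}
    - {"jaw": 1,"linear": [0,0,4],"turn": 0}
    - {"jaw": 1,"linear": [0,0,5.5],"turn": 0}
    - {"jaw": 1,"linear": [0,0,5.9],"turn": 0}
    - {"jaw": 1,"linear": [0,0,5.9],"turn": 0}

```text
t: 2.2
ee_pos: [0.4801, -0.048, 0.1422]
orientation: [3.141, 0.0, 1.324]
force: [-0.0, -0.2, -0.2]
width: -0.0
grip_force: 0.0
```

```bash
cat >> h.py <<'E'
AX=np.array([.5695,-.0192]);YAW=.144
def arc(th,off=.019,r=.082,z=.141): # finger pose pushing the tab at dial angle th
    f=np.pi+YAW+th;u=np.array([np.cos(f),np.sin(f)]);n=np.array([-u[1],u[0]]);p=AX+r*u+off*n
    print(th,end=' ');to(p[0],p[1],z,f-np.pi/2)
E
python3 -c "
from h import *
for t in(-.38,-.48,-.58,-.68,-.78): arc(t)"
```

```text
-0.38 at [ 0.4801 -0.048   0.1422] yaw 1.324 F [-0.  -0.2 -0.2] t 2.2 -> linear [ 2.99 -0.21  0.12] turn -0.01
-0.48 at [ 0.4801 -0.048   0.1422] yaw 1.324 F [-0.  -0.2 -0.2] t 2.2 -> linear [ 3.81 -0.37  0.12] turn 0.09
-0.58 at [ 0.4801 -0.048   0.1422] yaw 1.324 F [-0.  -0.2 -0.2] t 2.2 -> linear [ 4.65 -0.44  0.12] turn 0.19
-0.68 at [ 0.4801 -0.048   0.1422] yaw 1.324 F [-0.  -0.2 -0.2] t 2.2 -> linear [ 5.49 -0.43  0.12] turn 0.29
-0.78 at [ 0.4801 -0.048   0.1422] yaw 1.324 F [-0.  -0.2 -0.2] t 2.2 -> linear [ 6.33 -0.34  0.12] turn 0.39
```

>>> step_arm:
  deltas:
    - {"jaw": 1,"linear": [1.5,-0.1,0.1],"turn": 0}
    - {"jaw": 1,"linear": [3.0,-0.2,0.1],"turn": 0}
    - {"jaw": 1,"linear": [3.8,-0.4,0.1],"turn": 0.09}
    - {"jaw": 1,"linear": [4.6,-0.4,0.1],"turn": 0.19}
    - {"jaw": 1,"linear": [5.5,-0.4,0.1],"turn": 0.29}

```text
t: 2.7
ee_pos: [0.4897, 0.0064, 0.1418]
orientation: [3.14, 0.0, 1.03]
force: [-0.1, -1.8, -0.6]
width: -0.0
grip_force: 0.8
```

```bash
python3 -c "
from h import *
for t in(-.68,-.78,-.88,-.98,-1.08,-1.18): arc(t)"
```

```text
-0.68 at [0.4897 0.0064 0.1418] yaw 1.03 F [-0.1 -1.8 -0.6] t 2.7 -> linear [-0.03 -0.03  0.08] turn -0.004
-0.78 at [0.4897 0.0064 0.1418] yaw 1.03 F [-0.1 -1.8 -0.6] t 2.7 -> linear [ 0.8  -0.18  0.08] turn 0.096
-0.88 at [0.4897 0.0064 0.1418] yaw 1.03 F [-0.1 -1.8 -0.6] t 2.7 -> linear [ 1.64 -0.25  0.08] turn 0.196
-0.98 at [0.4897 0.0064 0.1418] yaw 1.03 F [-0.1 -1.8 -0.6] t 2.7 -> linear [ 2.48 -0.23  0.08] turn 0.296
-1.08 at [0.4897 0.0064 0.1418] yaw 1.03 F [-0.1 -1.8 -0.6] t 2.7 -> linear [ 3.31 -0.13  0.08] turn 0.396
-1.18 at [0.4897 0.0064 0.1418] yaw 1.03 F [-0.1 -1.8 -0.6] t 2.7 -> linear [4.14 0.05 0.08] turn 0.496
```

Contact is made, at about 1.8 N. I'll keep following the arc.

>>> step_arm:
  deltas:
    - {"jaw": 1,"linear": [0.8,-0.2,0],"turn": 0.1}
    - {"jaw": 1,"linear": [1.65,-0.25,0],"turn": 0.2}
    - {"jaw": 1,"linear": [2.5,-0.25,0],"turn": 0.3}
    - {"jaw": 1,"linear": [3.3,-0.1,0],"turn": 0.4}
    - {"jaw": 1,"linear": [4.1,0.05,0],"turn": 0.5}

```text
t: 3.2
ee_pos: [0.511, 0.0419, 0.1418]
orientation: [3.141, -0.001, 0.531]
force: [-0.8, -1.6, 0.1]
width: 0.001
grip_force: 0.8
```

```bash
python3 -c "
from h import *
for t in(-1.18,-1.25,-1.32,-1.36,-1.40,-1.43): arc(t)"
```

```text
-1.18 at [0.511  0.0419 0.1418] yaw 0.531 F [-0.8 -1.6  0.1] t 3.2 -> linear [0.02 0.04 0.08] turn -0.004
-1.25 at [0.511  0.0419 0.1418] yaw 0.531 F [-0.8 -1.6  0.1] t 3.2 -> linear [ 0.59 -0.08  0.08] turn 0.066
-1.32 at [0.511  0.0419 0.1418] yaw 0.531 F [-0.8 -1.6  0.1] t 3.2 -> linear [ 1.18 -0.15  0.08] turn 0.136
-1.36 at [0.511  0.0419 0.1418] yaw 0.531 F [-0.8 -1.6  0.1] t 3.2 -> linear [ 1.51 -0.18  0.08] turn 0.176
-1.4 at [0.511  0.0419 0.1418] yaw 0.531 F [-0.8 -1.6  0.1] t 3.2 -> linear [ 1.85 -0.19  0.08] turn 0.216
-1.43 at [0.511  0.0419 0.1418] yaw 0.531 F [-0.8 -1.6  0.1] t 3.2 -> linear [ 2.1  -0.19  0.08] turn 0.246
```

>>> step_arm:
  deltas:
    - {"jaw": 1,"linear": [0.6,-0.1,0],"turn": 0.07}
    - {"jaw": 1,"linear": [1.2,-0.15,0],"turn": 0.14}
    - {"jaw": 1,"linear": [1.5,-0.2,0],"turn": 0.18}
    - {"jaw": 1,"linear": [1.85,-0.2,0],"turn": 0.22}
    - {"jaw": 1,"linear": [1.85,-0.2,0],"turn": 0.22}

```text
t: 3.7
ee_pos: [0.5263, 0.0535, 0.1418]
orientation: [3.141, -0.002, 0.315]
force: [0.3, -0.7, 0.1]
width: 0.0
grip_force: 0.0
```

```bash
python3 -c "
from h import *
arc(-1.4)
snap('side','s2.png');snap('top','t2.png')
a=cv2.imread('pics/s2.png')[130:330,200:460];b=cv2.imread('pics/t2.png')[130:330,230:490]
cv2.imwrite('pics/ab2.png',cv2.resize(np.hstack([a,b]),None,fx=1.53,fy=1.53))"
```

```text
-1.4 at [0.5263 0.0535 0.1418] yaw 0.315 F [ 0.3 -0.7  0.1] t 3.7 -> linear [-0.04  0.05  0.08] turn 0.001
```

View pics/ab2.png

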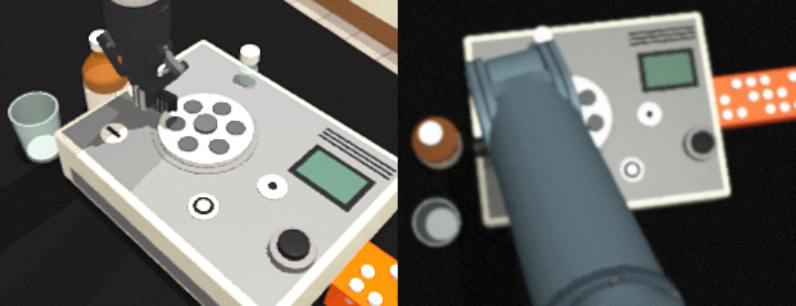

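The arm hides the tab in both views. I'll back off and rise over towards the button to look.

>>> step_arm:
  deltas:
    - {"jaw": 1,"linear": [-3,0,0],"turn": 0}
    - {"jaw": 1,"linear": [-3.5,0,-4],"turn": 0}
    - {"jaw": 1,"linear": [-3.5,3,-8],"turn": 0}
    - {"jaw": 1,"linear": [-3.5,7,-8],"turn": 0}
    - {"jaw": 1,"linear": [-3.5,11,-8],"turn": 0}

```text
t: 4.3
ee_pos: [0.5276, -0.0633, 0.2227]
orientation: [3.14, -0.004, 0.318]
force: [0.6, -0.3, -0.7]
width: -0.003
grip_force: 0.0
```

>>> step_arm:
  deltas:
    - {"jaw": 1,"linear": [0,4,0],"turn": 0}
    - {"jaw": 1,"linear": [0,8,0],"turn": 0}
    - {"jaw": 1,"linear": [0,12,0],"turn": 0}
    - {"jaw": 1,"linear": [0,14,0],"turn": 0}
    - {"jaw": 1,"linear": [0,14,0],"turn": 0}

```text
t: 4.8
ee_pos: [0.5698, -0.1997, 0.2207]
orientation: [3.139, -0.0, 0.311]
force: [0.3, -0.1, 0.6]
width: -0.001
grip_force: 0.0
```

```bash
python3 -c "
from h import *
snap('side','s3.png');snap('top','t3.png')
a=cv2.imread('pics/s3.png')[160:260,240:370];b=cv2.imread('pics/t3.png')[160:260,270:400]
cv2.imwrite('pics/ab3.png',cv2.resize(np.hstack([a,b]),None,fx=3,fy=3))
for n in('side','top'):
  print(n)
  for th in(-1.3,-1.4,-1.5):
    f=np.pi+YAW+th;u=np.array([np.cos(f),np.sin(f)]);print(th,proj(n,[[*(AX+r*u),z] for r,z in((.045,.138),(.098,.138),(.117,.104))]).round(1).tolist())
"
```

```text
side
-1.3 [[314.0, 193.9], [291.0, 184.7], [284.3, 193.8]]
-1.4 [[315.3, 192.5], [293.9, 181.9], [287.6, 190.5]]
-1.5 [[316.7, 191.3], [297.1, 179.3], [291.4, 187.5]]
top
-1.3 [[323.7, 211.5], [300.6, 220.8], [292.7, 226.3]]
-1.4 [[323.0, 209.5], [299.1, 216.5], [290.9, 221.3]]
-1.5 [[322.4, 207.5], [298.0, 212.0], [289.7, 216.2]]
```

View pics/ab3.png

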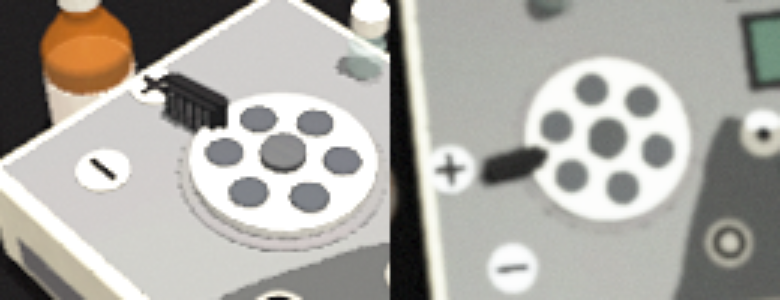

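The tab now points just short of the cross, towards the lower part of the tag (cross at (452,170), tab about (485,170)–(545,155) in the right half). The six windows sit symmetrically about the tab, so I'll measure the angle from the windows and from the tab.

```bash
cat >> h.py <<'E'
def dial(im):
    cu,cv=proj('top',[[*AX,.112]])[0];g=im.max(2)
    m=((g<150)).astype(np.uint8);n,l,s,c=cv2.connectedComponentsWithStats(m)
    P=[];
    for k in range(1,n):
        p=ray('top',c[k],.112)[0,:2]-AX;r=np.hypot(*p)
        if .03<r<.05 and 20<s[k,4]<110:P.append(p)
    P=np.array(P);a=np.arctan2(P[:,1],P[:,0]);w=np.angle(np.exp(1j*(6*a)).mean())/6
    c0=P.mean(0) if len(P)==6 else None
    if c0 is not None: Q=P-c0;w=np.angle(np.exp(6j*np.arctan2(Q[:,1],Q[:,0])).mean())/6
    f=w+np.pi/6-YAW-np.pi;c=[f+k*np.pi/3 for k in range(-2,8)]
    d=[x for x in c if -1.9<x<.5]
    # tab by line fit of black pixels beyond the disc
    ys,xs=np.where((g<75));q=ray('top',np.c_[xs,ys],.13)[:,:2]-AX;r=np.hypot(*q.T);k=(r>.05)&(r<.11)&(q[:,0]<.02)&(q[:,1]>-.03)
    vx,vy,x0,y0=cv2.fitLine(np.float32(q[k]),cv2.DIST_L2,0,.01,.01).ravel()
    if x0*vx+y0*vy<0:vx,vy=-vx,-vy
    print('n',len(P),'win centre',c0,'dial from windows',np.round(d,3),'tab line',round(float((np.arctan2(vy,vx)-YAW-np.pi+np.pi)%(2*np.pi)-np.pi),3),'perp mm',1e3*(x0*vy-y0*vx),k.sum())
E
python3 -c "
from h import *
for f in('top0','t3'): dial(cv2.imread(f'pics/{f}.png'))
arc(-1.4)"
```

```text
n 6 win centre [0.0003157 0.0004007] dial from windows [-1.416 -0.369] tab line -0.408 perp mm -1.4033262 121
n 6 win centre [0.00043792 0.00058309] dial from windows [-1.398 -0.351] tab line -1.356 perp mm 1.2332555 145
-1.4 at [ 0.5696 -0.195   0.2205] yaw 0.316 F [-0.5  0.4  0.2] t 4.9 -> linear [  3.56 -24.91   7.95] turn 0.001
```

The windows give -1.398, which matches the commanded -1.40, so the finger offset is right. I'll push the remaining 0.10 rad.

>>> step_arm:
  deltas:
    - {"jaw": 1,"linear": [0,-5,0],"turn": 0}
    - {"jaw": 1,"linear": [0,-10,0],"turn": 0}
    - {"jaw": 1,"linear": [0,-15,0],"turn": 0}
    - {"jaw": 1,"linear": [0,-20,0],"turn": 0}
    - {"jaw": 1,"linear": [0,-24.5,0],"turn": 0.1}

```text
t: 5.4
ee_pos: [0.4917, 0.0416, 0.2207]
orientation: [-3.141, -0.0, 0.218]
force: [-0.4, 1.3, -0.8]
width: -0.006
grip_force: 0.0
```

>>> step_arm:
  deltas:
    - {"jaw": 1,"linear": [0,0,0],"turn": 0}
    - {"jaw": 1,"linear": [0,0,0],"turn": 0}

```text
t: 5.6
ee_pos: [0.4928, 0.04, 0.2207]
orientation: [-3.141, -0.0, 0.222]
force: [0.5, -0.5, 0.1]
width: 0.001
grip_force: 0.0
```

```bash
python3 -c "
from h import *
arc(-1.4,off=.045);arc(-1.5)"
```

```text
-1.4 at [0.4928 0.04   0.2207] yaw 0.222 F [ 0.5 -0.5  0.1] t 5.6 -> linear [ 0.94 -0.28  7.97] turn -0.093
-1.5 at [0.4928 0.04   0.2207] yaw 0.222 F [ 0.5 -0.5  0.1] t 5.6 -> linear [ 4.34 -0.75  7.97] turn 0.007
```

>>> step_arm:
  deltas:
    - {"jaw": 1,"linear": [0,-0.6,3],"turn": 0}
    - {"jaw": 1,"linear": [0,-0.6,6],"turn": 0}
    - {"jaw": 1,"linear": [0,-0.6,7.8],"turn": 0}
    - {"jaw": 1,"linear": [0,-0.6,7.9],"turn": 0}
    - {"jaw": 1,"linear": [1.5,-0.6,7.9],"turn": 0}

```text
t: 6.1
ee_pos: [0.5055, 0.0454, 0.1411]
orientation: [3.141, 0.003, 0.215]
force: [0.1, -0.3, -0.0]
width: 0.004
grip_force: 0.0
```

```bash
python3 -c "
from h import *
arc(-1.4);arc(-1.45);arc(-1.5)"
```

```text
-1.4 at [0.5055 0.0454 0.1411] yaw 0.215 F [ 0.1 -0.3 -0. ] t 6.1 -> linear [ 2.17 -0.3   0.01] turn -0.1
-1.45 at [0.5055 0.0454 0.1411] yaw 0.215 F [ 0.1 -0.3 -0. ] t 6.1 -> linear [ 2.57 -0.42  0.01] turn -0.05
-1.5 at [0.5055 0.0454 0.1411] yaw 0.215 F [ 0.1 -0.3 -0. ] t 6.1 -> linear [ 2.98 -0.53  0.01] turn 0.0
```

>>> step_arm:
  deltas:
    - {"jaw": 1,"linear": [1.0,-0.2,0],"turn": 0}
    - {"jaw": 1,"linear": [1.8,-0.2,0],"turn": 0}
    - {"jaw": 1,"linear": [2.4,-0.2,0],"turn": 0}
    - {"jaw": 1,"linear": [2.75,-0.2,0],"turn": 0}
    - {"jaw": 1,"linear": [2.8,-0.2,0],"turn": 0}

```text
t: 6.6
ee_pos: [0.5341, 0.0548, 0.1414]
orientation: [-3.142, -0.0, 0.216]
force: [-1.5, -0.4, 0.4]
width: 0.004
grip_force: 0.3
```

```bash
python3 -c "
from h import *
arc(-1.5)"
```

```text
-1.5 at [0.5341 0.0548 0.1414] yaw 0.216 F [-1.5 -0.4  0.4] t 6.6 -> linear [-0.02 -0.22  0.04] turn 0.001
```

On target. I'll retreat the same way and check.

>>> step_arm:
  deltas:
    - {"jaw": 1,"linear": [-3,0,0],"turn": 0}
    - {"jaw": 1,"linear": [-3.5,0,-4],"turn": 0}
    - {"jaw": 1,"linear": [-3.5,3,-8],"turn": 0}
    - {"jaw": 1,"linear": [-3.5,7,-8],"turn": 0}
    - {"jaw": 1,"linear": [-3.5,11,-8],"turn": 0}

```text
t: 7.1
ee_pos: [0.5244, -0.0614, 0.2231]
orientation: [3.14, -0.004, 0.217]
force: [0.4, -0.7, -0.1]
width: -0.001
grip_force: 0.0
```

>>> step_arm:
  deltas:
    - {"jaw": 1,"linear": [0,4,0],"turn": 0}
    - {"jaw": 1,"linear": [0,8,0],"turn": 0}
    - {"jaw": 1,"linear": [0,12,0],"turn": 0}
    - {"jaw": 1,"linear": [0,14,0],"turn": 0}
    - {"jaw": 1,"linear": [0,14,0],"turn": 0}

```text
t: 7.6
ee_pos: [0.5529, -0.2014, 0.2212]
orientation: [3.139, 0.0, 0.21]
force: [-0.7, -0.7, -0.1]
width: -0.002
grip_force: 0.0
```

```bash
python3 -c "
from h import *
snap('side','s4.png');im=snap('top','t4.png')
dial(im)
a=cv2.imread('pics/s4.png')[160:260,240:370];b=cv2.imread('pics/t4.png')[160:260,270:400]
cv2.imwrite('pics/ab4.png',cv2.resize(np.hstack([a,b]),None,fx=3,fy=3))
to(.536,-.2105,.18,.22)
"
```

```text
n 6 win centre [0.00027209 0.0003639 ] dial from windows [-1.496 -0.448] tab line -1.411 perp mm 4.0360074 148
at [ 0.553  -0.1967  0.2211] yaw 0.215 F [-0.4  0.3 -1.4] t 7.7 -> linear [-1.96  0.98  4.11] turn -0.005
```

View pics/ab4.png

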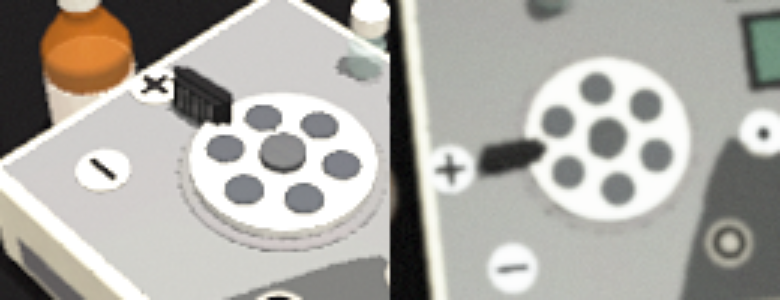

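The windows read -1.496 and the tab points straight at the cross in both views: cross at (452,170), tab (480,160)–(545,152) in the right half, where its visible side face biases it low. Next is the button.

>>> step_arm:
  deltas:
    - {"jaw": 1,"linear": [-1,0.5,0],"turn": 0}
    - {"jaw": 1,"linear": [-2,1,0],"turn": 0}
    - {"jaw": 1,"linear": [-2,1,3],"turn": 0}
    - {"jaw": 1,"linear": [-2,1,5.6],"turn": 0}
    - {"jaw": 1,"linear": [-2,1,5.6],"turn": 0}

```text
t: 8.2
ee_pos: [0.5326, -0.2102, 0.1625]
orientation: [-3.138, 0.006, 0.216]
force: [-0.3, 0.4, 0.0]
width: 0.005
grip_force: 0.0
```

```bash
python3 -c "
from h import *
to(.536,-.2105,.145,.22)
snap('side','s5.png')
cv2.imwrite('pics/c5.png',cv2.resize(cv2.imread('pics/s5.png')[220:340,310:470],None,fx=4,fy=4))
"
```

```text
at [ 0.5326 -0.2102  0.1625] yaw 0.216 F [-0.3  0.4  0. ] t 8.2 -> linear [0.32 0.1  1.75] turn -0.004
```

View pics/c5.png

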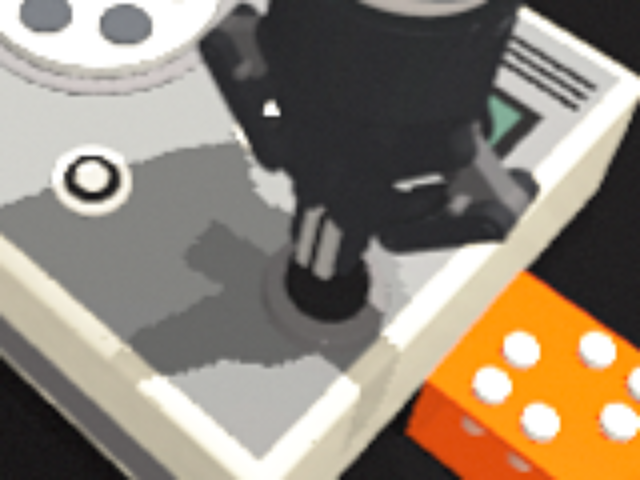

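The fingertips at about (325,250) are centred just above the black button at (328,285). I'll go down in small steps.

>>> step_arm:
  deltas:
    - {"jaw": 1,"linear": [0.2,0,0.4],"turn": 0}
    - {"jaw": 1,"linear": [0.2,0,0.8],"turn": 0}
    - {"jaw": 1,"linear": [0.2,0,1.2],"turn": 0}
    - {"jaw": 1,"linear": [0.2,0,1.4],"turn": 0}
    - {"jaw": 1,"linear": [0.2,0,1.4],"turn": 0}

```text
t: 8.75
ee_pos: [0.5377, -0.2105, 0.1511]
orientation: [-3.141, 0.0, 0.216]
force: [0.2, -1.0, 0.7]
width: -0.005
grip_force: 0.0
```

>>> step_arm:
  deltas:
    - {"jaw": 1,"linear": [-0.1,0,0.2],"turn": 0}
    - {"jaw": 1,"linear": [-0.1,0,0.4],"turn": 0}
    - {"jaw": 1,"linear": [-0.1,0,0.4],"turn": 0}

```text
t: 9.05
ee_pos: [0.5368, -0.2109, 0.1472]
orientation: [3.142, 0.0, 0.216]
force: [-0.6, -0.8, 1.0]
width: 0.002
grip_force: 0.6
```

>>> step_arm:
  deltas:
    - {"jaw": 1,"linear": [0,0,0.2],"turn": 0}
    - {"jaw": 1,"linear": [0,0,0.3],"turn": 0}
    - {"jaw": 1,"linear": [0,0,0.3],"turn": 0}

```text
t: 9.35
ee_pos: [0.5369, -0.2109, 0.1443]
orientation: [3.141, -0.0, 0.216]
force: [-0.9, -0.3, 3.0]
width: -0.001
grip_force: 1.5
```

>>> step_arm:
  deltas:
    - {"jaw": 1,"linear": [0,0,0.15],"turn": 0}
    - {"jaw": 1,"linear": [0,0,0.3],"turn": 0}
    - {"jaw": 1,"linear": [0,0,0.3],"turn": 0}

```text
t: 9.65
ee_pos: [0.5369, -0.2109, 0.1413]
orientation: [3.141, -0.0, 0.216]
force: [-0.8, -0.3, 4.8]
width: -0.002
grip_force: 2.3
```

>>> step_arm:
  deltas:
    - {"jaw": 1,"linear": [0,0,0.1],"turn": 0}
    - {"jaw": 1,"linear": [0,0,0.1],"turn": 0}

```text
t: 9.85
ee_pos: [0.5369, -0.2109, 0.1411]
orientation: [3.141, -0.0, 0.216]
force: [-3.1, 0.1, 10.6]
width: -0.0
grip_force: 5.1
```

The force rose sharply at the end stop, 10.6 N for only 0.2 mm more travel, so the button is fully down. I'll go straight up and clear.

>>> step_arm:
  deltas:
    - {"jaw": 1,"linear": [0,0,0],"turn": 0}
    - {"jaw": 1,"linear": [0,0,-1],"turn": 0}
    - {"jaw": 1,"linear": [0,0,-4],"turn": 0}
    - {"jaw": 1,"linear": [0,0,-8],"turn": 0}
    - {"jaw": 1,"linear": [0,0,-12],"turn": 0}

```text
t: 10.35
ee_pos: [0.5364, -0.2103, 0.2613]
orientation: [-3.141, 0.001, 0.216]
force: [1.1, -0.0, 0.5]
width: -0.003
grip_force: 0.0
```

>>> step_arm:
  deltas:
    - {"jaw": 1,"linear": [-4,0,0],"turn": 0}
    - {"jaw": 1,"linear": [-8,3,0],"turn": 0}
    - {"jaw": 1,"linear": [-10,7,0],"turn": 0}
    - {"jaw": 1,"linear": [-10,11,0],"turn": 0}
    - {"jaw": 1,"linear": [-10,11,0],"turn": 0}

```text
t: 10.85
ee_pos: [0.4615, -0.3456, 0.2606]
orientation: [3.138, 0.0, 0.209]
force: [0.3, -0.0, 0.6]
width: 0.0
grip_force: 0.0
```

```bash
python3 -c "
from h import *
im=snap('top','t6.png');snap('side','s6.png')
dial(im)
a=cv2.imread('pics/s6.png')[130:330,200:460];b=cv2.imread('pics/t6.png')[130:330,230:490]
cv2.imwrite('pics/ab6.png',cv2.resize(np.hstack([a,b]),None,fx=1.53,fy=1.53))"
```

```text
n 6 win centre [0.0003034  0.00037067] dial from windows [-1.496 -0.449] tab line -1.411 perp mm 4.0360074 148
```

View pics/ab6.png

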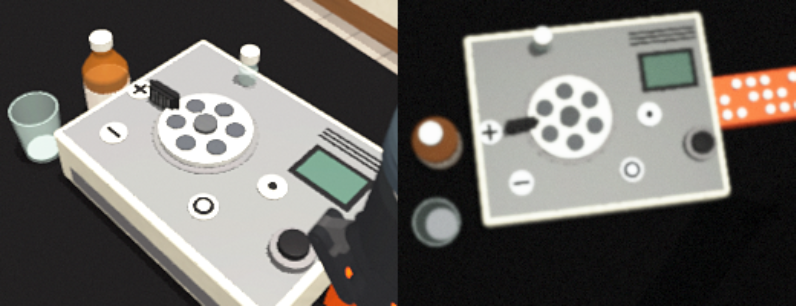

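The tab points at the cross at (490,131) in the right half, the button at (293,243) in the left half is back up, and the bottle, beaker, vial and rack haven't moved. Handing in.

```bash
python3 -c "
from h import *
print(hand_in())"
```

```text
the job is handed in; nothing more can be done
None
```

The filter dial points at the cross tag (measured -1.496 rad against a target of -1.5), the start button was then pressed to its end stop and came back up, nothing else was disturbed, and the job is handed in.

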